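# Hold the sample flask down in the press-to-run mixer

## Task

The round sample flask is to be shaken on the press-to-run mixer at the bottling table. Lift the loose lid off the mixer and set it down flat, knob up, on a clear patch of the table without dropping it; then pick up the round flask, seat it upright in the sprung ring cradle inside the mixer and press it all the way down against the spring. The mixer only runs while pressed, so finish with the robot still holding the flask down; never tip the flask, and leave all the other things standing where they are.

Things in the scene. Friction and masses are not known exactly. Their poses are not given: they have to be found in the camera images.
- mixer: press-to-run mixer, fixed to the table: square grey base 140 x 140 x 30 mm with an open round aluminium well on it, 130 mm outside and 122 mm inside diameter, rim 80 mm above the table. Origin at the centre of its underside, z up; turned at most 0.5 rad. The sprung ring cradle is inside the well, on its axis
- cradle_top (a point): centre of the upper face of the black ring cradle in the mixer's well (ring 92 mm outside, 64 mm inside diameter, 10 mm thick). With the spring free it is 68 mm above the table, 12 mm below the well's rim; it moves down with the ring. The flask's belly rests on the ring's inner edge and centres itself, its flat base then about 9 mm below this point
- cradle (a joint): how far the ring cradle is pressed down: 0 free, 0.018 m at its stop. The spring begins to yield at about 5 N and takes about 12.5 N at the stop, the flask's own weight included; the flask alone does not compress it
- lid: loose round aluminium lid, 136 mm across, at first lying on the well's rim. Origin on its axis at the underside of the 4 mm plate (80 mm above the table when on the mixer, 5 mm when lying on the table on its spigot); a 112 mm spigot reaches 5 mm below the origin. Black knob in the middle of the top, 24 mm thick (27 mm at its very top), from 4 to 36 mm above the origin. 0.13 to 0.20 kg. z points out of the knob
- lid_knob (a point): point on the axis of the lid's knob, 24 mm above the lid's origin, a good height to pinch it
- flask: amber glass flask with a ball-shaped belly 76 mm across, flat base 48 mm across, straight neck 28 mm thick from 69 to 116 mm above the base, a lip 34 mm across from 118 to 124 mm and a white stopper to 135 mm. Origin at the centre of its base, z up along the neck; stands on the table. 0.17 to 0.29 kg
- flask_neck (a point): point on the axis of the flask's neck, 94 mm above its base, a good height to pinch it
- bottle1: amber beer bottle with a white stopper, 60 mm across, 200 mm tall; origin at the centre of its base. To be left alone
- bottle2: amber beer bottle, 60 mm across, 230 mm tall; origin at the centre of its base. To be left alone
- bottle3: amber beer bottle, 60 mm across, 230 mm tall; origin at the centre of its base. To be left alone
- jar: squat clear jar with a flat steel cap, 76 mm across, 85 mm tall; origin at the centre of its base. To be left alone
- captray: small open wooden tray of crown caps, 70 (its x) x 100 (its y) x 30 mm; origin under its centre. To be left alone
- spoon: spoon with a wooden handle and steel bowl, lying flat, 190 mm long along its x; origin near the middle of its length. To be left alone
- mug: white mug, 80 mm across, 90 mm tall, handle on its +y side; origin at the centre of its base. To be left alone
Things that resemble listed ones, but are neither listed nor needed, are in the scene too. Leave any blue look-alike of the lid alone.

How it is judged (in metres and radians):
On the way, in this order (a step that is already met when the one before it is completed fails the run):
1. the lid is lifted clear of the mixer (z of lid in the frame of mixer above 0.1 m and contact force between the fingers and lid above 0.3 N), for 0.1 s.
2. the lid lies flat, knob up, on the table beside the mixer, let go (height (world z) of lid below 0.01 m and angle between lid's own z axis and vertical below 0.1 rad and horizontal distance between lid and mixer above 0.12 m and contact force between the fingers and lid below 0.1 N and contact force between lid and mixer below 0.1 N and linear speed of lid below 0.02 m/s), for 0.2 s.
3. the flask is picked up (height (world z) of flask above 0.03 m and contact force between the fingers and flask above 1 N), for 0.1 s.
4. the flask sits upright in the cradle and is pressed down (value of joint cradle above 0.014 m and horizontal distance between flask and cradle_top below 0.008 m and angle between flask's own z axis and vertical below 0.15 rad and contact force between flask and cradle above 6 N and contact force between the fingers and flask above 2 N and contact force between flask and lid below 0.1 N), for 0.2 s.
At the end, for the whole second after the job is handed in: Fingers still on the flask (over 2 N): upright within 0.15 rad, within 8 mm of the ring's centre, still, cradle pressed over 14 of 18 mm with over 6 N. Lid still, flat within 0.1 rad, knob up on the table, over 120 mm from the mixer's centre, touching neither it, fingers nor flask (all of step 2 and all of step 4 and linear speed of flask below 0.02 m/s); the arm keeps its last pose, push and grip.
It fails at once if the lid is dropped (falls free faster than 0.8 m/s) (contact force between the fingers and lid below 0.05 N and linear speed of lid above 0.8 m/s).
It fails at once if the flask is tipped by more than 0.6 rad (angle between flask's own z axis and vertical above 0.6 rad).
It fails at once if another thing is moved by more than 30 mm (distance of any of bottle1, bottle2, bottle3, jar, captray, spoon, mug from where it was at the start of the episode above 0.03 m).
It fails at once if a bottle, the jar or the mug is knocked over (angle between any of bottle1, bottle2, bottle3, jar, mug's own z axis and vertical above 0.5 rad).
It also fails if it takes over 61 s, if anything falls off the work surface, if the arm or the gripper's body presses on something with over 40 N, if the wrist force passes 120 N, or if a joint passes its speed limit or range.

## Robot

A 6-joint arm with a two-finger parallel gripper is mounted at the origin on the work surface. World frame = base frame: x ahead of the robot, y to its left, z up, the work surface at z = 0. Lengths are in mm, angles in rad, forces in N, time in s.
With the tool pointing down it reaches from about 350 to 775 mm from the base axis. Payload 7.3 kg.
Tool frame: the origin (TCP) lies at the very end of the fingers, on their centre line; the grasp point (between the pads) lies 19 mm behind it; z points along the fingers, y is the line along which they close (so a half turn about z gives the same grasp; the last joint's range is limited). The gripper opens to 92 mm and grips with 3 to 60 N. Pads are 19 mm wide; open, the fingers measure 130 mm over their backs; the gripper's body (75 mm by 190 mm) begins 47 mm behind the grasp point.
Start: joints at [0.967, 0.342, 1.524, -0, 1.275, -0.146], TCP at [232.026, 470.966, 226.741] pointing down, gripper open.
Joint ranges: [-2.53, 2.53], [-0.77, 2.02], [0.04, 2.7], [-1, 4.14], [0.28, 2.66], [-3.11, 3.11]. Speed limits (rad/s): [2.57, 2.57, 3.14, 3.14, 3.14, 3.14].

## Interface

Orientations are given as [roll, pitch, yaw] about the fixed x, y, z axes, in that order (R = Rz(yaw) Ry(pitch) Rx(roll)).
In Python, from plant import bot gives the robot as it stands.
- The arm moves only by the tool jog_arm, never from a script. Its argument "targets" is a list of rows, each an object with "xyz": the shift along the tool's x, y, z as a fraction of full scale, a list of three; "spin": the turn about the tool's z as a fraction of full scale. In form: [{"xyz": [x, y, z], "spin": spin}, ...]. A call has exactly 10 rows; each row shifts and turns the commanded pose from where the row before left it, along the tool's axes as they then stand; what a row does not reach is not made up. Full scale, the value 1, is 80 mm for a shift and 0.1 rad for a turn. A row lasts 1/8 s, in which the tool goes at most 62.5 mm and 10.7 degrees, less where a joint would pass 70% of its speed; a pose out of reach is approached as far as the arm can. A call with a number of a shift or a turn outside -1 to 1 is refused whole. A call with a gripper value outside its range is refused whole. "gripper" is the opening in per cent of the stroke, from 0 (shut) to 100 (fully open), set as the call begins (left out, the last holds). The fingers move at their own pace and stop on an object; the grip force is fixed at half the most. Time passes only in rows, so rows that do not move let the fingers close, or fill a call up. It gives the time, the measured TCP pose, the force, the opening and the grip force at its end, in the units of the state.
- bot.get_obs(): the state, without advancing time (a new reading comes with each control period).
- bot.capture(name): name is "scene" or "side" or "wrist"; returns the picture (480x640x3 uint8, blue, green, red); there is no depth.
- bot.get_calibration(name): a dict with "vfov" (degrees; the focal length in pixels is half the picture's height over the tangent of half this angle, whatever the lens; pixels are square), "cx", "cy" (the principal point, pixels), "k1" (the pictures are not rectified: a ray, as slopes to the right and down, at radius r is drawn at 1 + k1 r^2 times it, then the intrinsics apply), "eye" and "rotation" of the camera in the world. Camera axes: x right, y down, z forward; pixel columns grow to the right and rows downward; lengths in mm; the calibration is good to about 2 mm. A picture is of the moment at which its call begins: read the wrist's pose just before it. get_calibration takes no time and is no camera call; for the wrist camera it gives the pose at the moment of the call.
- bot.close_job(): hands the job in; it is judged then, once.
The state is a dict: "time": time; "joint_positions": joint angles; "dq": joint speeds; "tau": joint torques, N m; "tool_pos": TCP position; "tcp_rot": TCP orientation; "contact_force": force on the tool from outside, world axes, zero at the start; "moment": the same for the moment, N m; "grip_width": finger opening in mm; "finger_force": force on a finger pad.
Only numpy, scipy, OpenCV 4.12 (cv2) and the standard library are available. Lean on these libraries where they do the work, as an engineer would, in place of code of your own. Each camera call takes 0.05 s, during which the arm holds its last target. There are 200 camera calls.

## Working session

There is one attempt and no reset: what is moved stays moved. The work goes in short steps, Python scripts to look and compute and a tool call to move; the robot and the scene stay as the last step left them, time stands still between calls to the robot, and variables do not carry over. Pictures are saved under pics/ and viewed, at most 11 in all, crops included, and the job is handed in when it is done.

Besides the shell and the picture viewer there is one more tool, called after ">>>" as a command line: name --argument value ..., lists and objects as JSON in quotes. jog_arm: Moves the arm, as the interface text tells. Shift numbers are shares of 80 mm and turn numbers shares of 0.1 rad, none past 1 either way. Its arguments: {"type":"object","properties":{"targets":{"type":"array","items":{"type":"object","properties":{"xyz":{"type":"array","items":{"type":"number"}},"spin":{"type":"number"}}}},"gripper":{"type":"number"}},"required":["targets"]}

```bash
mkdir -p pics; cat > h.py <<'E'
import numpy as np, cv2
from plant import bot
def ray(c,u,v):
    f=240/np.tan(np.radians(c["vfov"])/2)
    d=np.array([(u-c["cx"])/f,(v-c["cy"])/f]); p=d.copy()
    for _ in range(30): p=d/(1+c["k1"]*(p@p))
    return np.array(c["eye"]),np.array(c["rotation"])@np.array([p[0],p[1],1])
def at(c,u,v,z):
    e,d=ray(c,u,v); return e+d*(z-e[2])/d[2]
def proj(c,P):
    f=240/np.tan(np.radians(c["vfov"])/2)
    q=np.array(c["rotation"]).T@(np.array(P)-np.array(c["eye"])); p=q[:2]/q[2]; p=p*(1+c["k1"]*(p@p))
    return p*f+[c["cx"],c["cy"]]
E
python3 - <<'E'
from h import *
o=bot.get_obs(); print(o["time"],o["tool_pos"],o["tcp_rot"],o["contact_force"],o["grip_width"])
for n in("scene","side","wrist"):
    c=bot.get_calibration(n); cv2.imwrite(f"pics/{n}0.png",bot.capture(n)); print(n,c)
E
```

```text
0.0 [231.80030193 470.61847702 226.05955322] [-3.14011894e+00 -2.25878169e-04  2.68375006e+00] [-0.54309554 -0.03950235 -0.11314073] 92.04432148623073
scene {'vfov': 48.98340302752923, 'cx': 317.90877328426956, 'cy': 247.9873245601069, 'k1': -0.14300854848333838, 'eye': array([1029.59561333,  721.93522841, 1056.90635083]), 'rotation': array([-2.46324666,  0.01747057,  2.50161056])}
side {'vfov': 56.125136544633854, 'cx': 321.0230243985998, 'cy': 242.6022340375471, 'k1': -0.0929608582802194, 'eye': array([ 352.62047166, -603.95407526,  751.57339458]), 'rotation': array([-2.31313767,  0.00830023, -0.32844178])}
wrist {'vfov': 67.44760296031201, 'cx': 313.8381624081523, 'cy': 243.92079551377398, 'k1': -0.052685623887700005, 'eye': array([164.14579452, 504.14712783, 383.75389889]), 'rotation': array([2.86484028e+00, 6.54225832e-04, 1.11178391e+00])}
```

View pics/scene0.png

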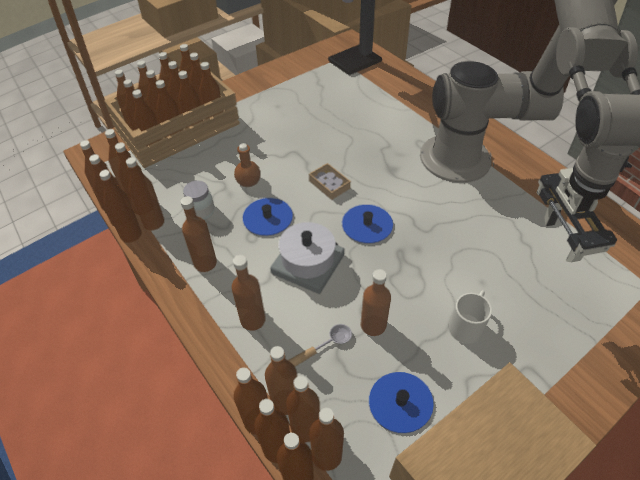

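View pics/side0.png

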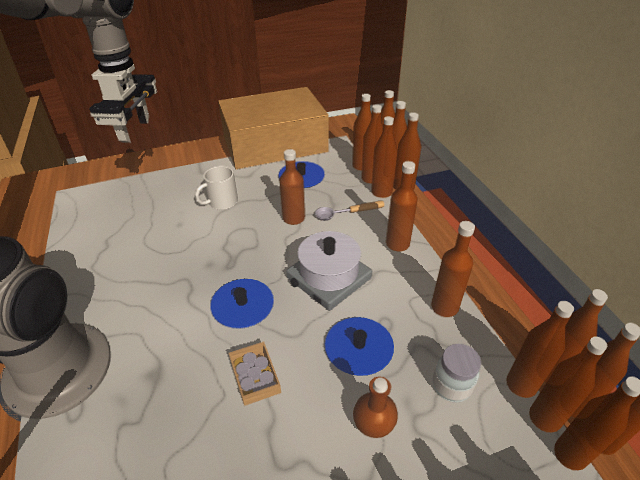

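The scene view shows the mixer with its lid knob at about (306,238) and the flask stopper at (244,149). In the side view the knob is at (330,243) and the stopper at (380,384). Three blue look-alike lids lie around them.

```bash
python3 - <<'E'
s=open('h.py').read()
s=s.replace('from plant','from scipy.spatial.transform import Rotation as Ro\nfrom plant').replace('np.array(c["rotation"])','Ro.from_euler("xyz",c["rotation"]).as_matrix()')
open('h.py','w').write(s)
E
python3 - <<'E'
from h import *
S=bot.get_calibration("scene");D=bot.get_calibration("side")
def tri(a,b):
    e1,d1=ray(S,*a);e2,d2=ray(D,*b)
    t=np.linalg.lstsq(np.c_[d1,-d2],e2-e1,rcond=None)[0]
    p,q=e1+d1*t[0],e2+d2*t[1]; return ((p+q)/2).round(),np.linalg.norm(p-q).round(1)
for n,a,b in[("knobtop",(306,234),(330,239)),("stopper",(244,147),(380,382)),("b_left",(187,202),(467,229)),("b_mid",(240,262),(409,167)),("b_near",(379,274),(290,154)),("jarcap",(196,187),(462,353)),("spoonbowl",(341,333),(323,213)),("blueA knob",(267,208),(359,333)),("blueB",(368,214),(240,290)),("blueC",(402,392),(301,165)),("mug",(472,300),(220,174)),("tray",(330,181),(254,375))]:
    print(n,*tri(a,b))
for n,u,v,z in[("lidplateL",278,247,84),("lidplateR",336,247,84),("traycorners",309,179,30),("",350,184,30),("",329,165,30),("",331,198,30)]: print(n,at(S,u,v,z).round())
a=cv2.imread("pics/scene0.png")[120:320,180:400]; b=cv2.imread("pics/side0.png")[220:440,220:400+80]
cv2.imwrite("pics/c1.png",np.hstack([cv2.resize(a,(440,400),interpolation=2),cv2.resize(b[:, :],(360,305),interpolation=2).repeat(1,0)[:300].copy() if 0 else cv2.resize(b,(360,400))]))
E
```

```text
knobtop [590.  55. 120.] 3.0
stopper [ 548. -291.  131.] 3.8
b_left [ 794. -110.  223.] 2.8
b_mid [787. 107. 223.] 3.6
b_near [572. 285. 197.] 4.0
jarcap [ 714. -270.   96.] 4.1
spoonbowl [648. 266.  14.] 0.2
blueA knob [ 582. -136.   42.] 1.7
blueB [387.  45.  45.] 2.7
blueC [647. 463.  43.] 4.0
mug [409. 413. 100.] 11.6
tray [ 370. -141.   12.] 4.6
lidplateL [649.  22.  84.]
lidplateR [539. 106.  84.]
traycorners [ 421. -168.   30.]
 [342. -82.  30.]
 [ 341. -179.   30.]
 [417. -71.  30.]
```

>>> jog_arm --targets '[{"xyz":[-0.6,-0.25,0],"spin":0},{"xyz":[-0.6,-0.25,0],"spin":0},{"xyz":[-0.6,-0.25,0],"spin":0},{"xyz":[-0.6,-0.25,0],"spin":0},{"xyz":[-0.6,-0.25,0],"spin":0},{"xyz":[-0.6,-0.25,0],"spin":0},{"xyz":[-0.6,-0.25,0],"spin":0},{"xyz":[-0.6,-0.25,0],"spin":0},{"xyz":[-0.6,-0.25,0],"spin":0},{"xyz":[0,0,0],"spin":0}]' --gripper 100

```text
time: 1.4
tool_pos: [541.6, 115.7, 225.9]
tcp_rot: [-3.141, -0.0, 2.679]
contact_force: [-0.6, 0.7, -0.1]
grip_width: 91.9
finger_force: 0.0
```

```bash
cat >> h.py <<'E'
def shift(x,y,z):
    o=bot.get_obs(); R=Ro.from_euler("xyz",o["tcp_rot"]).as_matrix()
    print("t",o["time"],"tool",o["tool_pos"].round(1),o["tcp_rot"].round(3),"F",o["contact_force"].round(1),"w",round(o["grip_width"],1),"shift/80",(R.T@(np.array([x,y,z])-o["tool_pos"])/80).round(3))
E
python3 - <<'E'
from h import *
shift(591,57,200)
c=bot.get_calibration("wrist"); im=bot.capture("wrist"); cv2.imwrite("pics/w1.png",im)
print(proj(c,[591,57,116]),c)
np.save("pics/w1.npy",c,allow_pickle=True)
E
```

```text
t 1.4 tool [541.6 115.7 225.9] [-3.141 -0.     2.679] F [-0.6  0.7 -0.1] w 91.9 shift/80 [-0.88  -0.382  0.324]
[277.16384082 325.02183655] {'vfov': 67.44760296031201, 'cx': 313.8381624081523, 'cy': 243.92079551377398, 'k1': -0.052685623887700005, 'eye': array([474.04748466, 149.44253184, 383.52613705]), 'rotation': array([2.86475673e+00, 1.07128322e-05, 1.10741929e+00])}
```

View pics/w1.png

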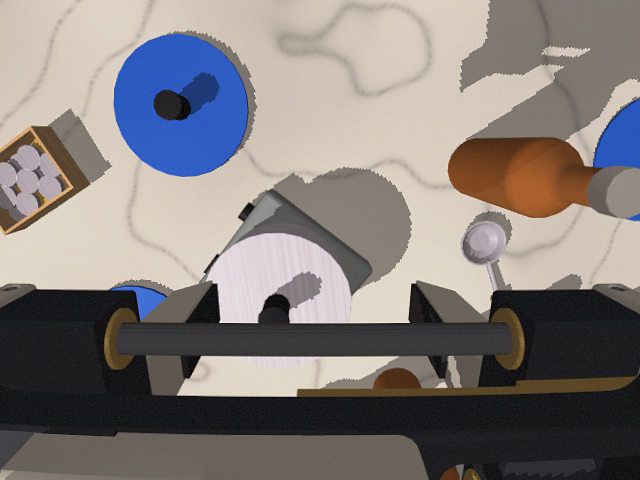

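The wrist view shows the lid disc spanning x of about 208 to 352 and y of about 233 to 367. The knob base is near (277,300), and the gripper bar hides the knob top, which agrees with my prediction. I'll fit the disc's outline.

```bash
python3 - <<'E'
from h import *
from scipy.optimize import least_squares
c=np.load("pics/w1.npy",allow_pickle=True).item()
im=cv2.imread("pics/w1.png"); h=cv2.cvtColor(im,cv2.COLOR_BGR2HSV)
# outline points: bright lid pixels, upper half rows 235..318, leftmost/rightmost
P=[]
for v in range(236,318,4):
    row=np.where((im[v,200:365].min(1)>195))[0]
    if len(row)>10: print(v,200+row[0],200+row[-1],end="; "); P.append((200+row[0],v));P.append((200+row[-1],v))
W=np.array([at(c,u,v,84)[:2] for u,v in P])
r=least_squares(lambda p:np.hypot(*(W-p).T)-68,[591,57],loss="soft_l1",f_scale=1)
print(r.x,r.fun.round(1))
shift(*r.x,180)
E
```

```text
236 200 294; 240 201 306; 244 201 315; 248 201 320; 252 200 326; 256 200 330; 260 200 333; 264 200 337; 268 200 339; 272 200 342; 276 200 344; 280 206 346; 284 218 347; 288 218 364; 292 219 364; 296 219 364; 300 219 364; 304 220 364; 308 220 364; 312 220 364; 316 221 364; [588.1147619   56.01790704] [ 25.2  -0.4  22.2  -0.6  20.   -0.4  17.9  -1.2  16.5  -0.9  14.6  -1.2
  12.8  -1.8  11.1  -1.4   9.6  -2.1   8.2  -1.8   7.   -1.9   0.8  -1.7
 -10.4  -2.2 -11.4  11.6 -13.1  11.  -13.6  10.6 -13.9  10.4 -14.8  10.3
 -14.4  10.5 -13.8  10.9 -13.8  11.5]
t 1.45 tool [540.3 117.3 225.9] [-3.141e+00 -1.000e-03  2.681e+00] F [-0.2 -0.2 -0.8] w 91.8 shift/80 [-0.877 -0.421  0.573]
```

```bash
python3 - <<'E'
from h import *
from scipy.optimize import least_squares
c=np.load("pics/w1.npy",allow_pickle=True).item()
P=[(294,236),(306,240),(320,248),(330,256),(337,264),(342,272),(346,280),(276,233),(208,300),(350,300),(216,275),(245,241)]
W=np.array([at(c,u,v,84)[:2] for u,v in P])
r=least_squares(lambda p:np.hypot(*(W-p).T)-68,[591,57],loss="soft_l1",f_scale=1)
print(r.x,r.fun.round(1), at(c,277,325,116))
for _ in range(3): shift(591,57,160); 
E
```

```text
[588.72452961  55.03116717] [ 0.7  0.5 -0.  -0.1 -0.3 -0.7 -0.8  1.4 -4.4 -1.6 -5.8 -0.3] [590.92170062  56.88772127 116.        ]
t 1.45 tool [540.3 117.3 225.9] [-3.141e+00 -1.000e-03  2.681e+00] F [-0.2 -0.2 -0.8] w 91.8 shift/80 [-0.904 -0.394  0.823]
t 1.45 tool [540.3 117.3 225.9] [-3.141e+00 -1.000e-03  2.681e+00] F [-0.2 -0.2 -0.8] w 91.8 shift/80 [-0.904 -0.394  0.823]
t 1.45 tool [540.3 117.3 225.9] [-3.141e+00 -1.000e-03  2.681e+00] F [-0.2 -0.2 -0.8] w 91.8 shift/80 [-0.904 -0.394  0.823]
```

>>> jog_arm --targets '[{"xyz":[-0.45,-0.21,0],"spin":0},{"xyz":[-0.45,-0.21,0],"spin":0},{"xyz":[0,0,0.4],"spin":0},{"xyz":[0,0,0.4],"spin":0},{"xyz":[0,0,0.4],"spin":0},{"xyz":[0,0,0.3],"spin":0},{"xyz":[0,0,0.2],"spin":0},{"xyz":[0,0,0],"spin":0},{"xyz":[0,0,0],"spin":0},{"xyz":[0,0,0],"spin":0}]'

```text
time: 2.7
tool_pos: [590.4, 56.7, 91.9]
tcp_rot: [3.141, 0.002, 2.684]
contact_force: [0.6, -0.5, -0.1]
grip_width: 91.7
finger_force: 0.0
```

```bash
python3 - <<'E'
from h import *
shift(590,56,91)
ims=[bot.capture(n) for n in("scene","wrist")]
a=cv2.resize(ims[0][150:300,230:410],(400,333)); b=cv2.resize(ims[1],(400,300))
o=np.zeros((333,800,3),np.uint8); o[:,:400]=a; o[:300,400:]=b
cv2.imwrite("pics/m2.png",o)
E
```

```text
t 2.7 tool [590.4  56.7  91.9] [3.141e+00 2.000e-03 2.684e+00] F [ 0.6 -0.5 -0.1] w 91.7 shift/80 [ 0.    -0.01   0.011]
```

View pics/m2.png

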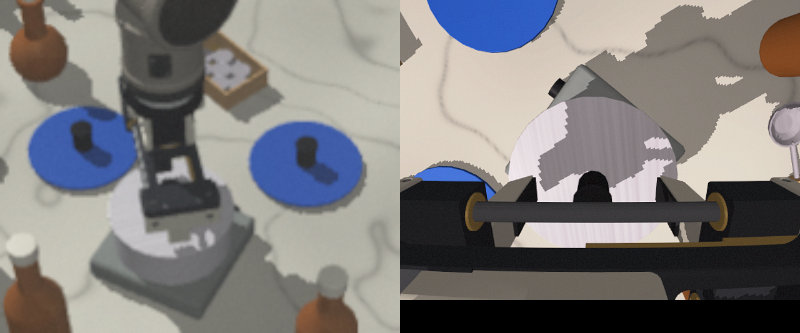

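The fingers straddle the knob with it centred: knob at x of about 594, fingers at about 530 and 660. I'll close and lift.

>>> jog_arm --targets '[{"xyz":[0,0,0],"spin":0},{"xyz":[0,0,0],"spin":0},{"xyz":[0,0,0],"spin":0},{"xyz":[0,0,0],"spin":0},{"xyz":[0,0,0],"spin":0},{"xyz":[0,0,0],"spin":0},{"xyz":[0,0,0],"spin":0},{"xyz":[0,0,0],"spin":0},{"xyz":[0,0,0],"spin":0},{"xyz":[0,0,0],"spin":0}]' --gripper 0

```text
time: 4.05
tool_pos: [589.7, 56.5, 90.7]
tcp_rot: [-3.141, -0.0, 2.684]
contact_force: [0.2, -1.5, -0.7]
grip_width: 25.0
finger_force: 30.0
```

>>> jog_arm --targets '[{"xyz":[0,0,-0.1],"spin":0},{"xyz":[0,0,-0.25],"spin":0},{"xyz":[0,0,-0.3],"spin":0},{"xyz":[0,0,-0.3],"spin":0},{"xyz":[0.3,0.08,-0.05],"spin":0},{"xyz":[0.5,0.13,0],"spin":0},{"xyz":[0.5,0.13,0],"spin":0},{"xyz":[0.5,0.13,0],"spin":0},{"xyz":[0.5,0.13,0],"spin":0},{"xyz":[0.26,0.07,0],"spin":0}]'

```text
time: 5.3
tool_pos: [428.1, 196.4, 171.3]
tcp_rot: [3.141, -0.0, 2.685]
contact_force: [1.0, -0.3, -1.1]
grip_width: 25.1
finger_force: 30.0
```

```bash
python3 - <<'E'
from h import *
shift(430,195,11)
ims=[bot.capture(n) for n in("scene","side")]
cv2.imwrite("pics/m3.png",np.hstack([cv2.resize(ims[0][100:400,200:520],(400,375)),cv2.resize(ims[1][130:430,150:470],(400,375))]))
E
```

```text
t 5.3 tool [428.1 196.4 171.3] [ 3.141 -0.     2.685] F [ 1.  -0.3 -1.1] w 25.1 shift/80 [-0.03  -0.007  2.003]
```

View pics/m3.png

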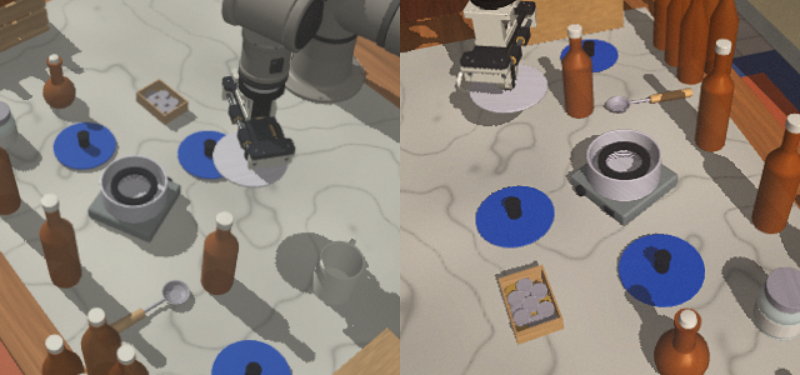

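The lid is held level over a clear patch, and the open well shows its black ring at composite (135,182) in the scene half and (623,158) in the side half. I'll lower it.

>>> jog_arm --targets '[{"xyz":[0,0,0.3],"spin":0},{"xyz":[0,0,0.4],"spin":0},{"xyz":[0,0,0.4],"spin":0},{"xyz":[0,0,0.3],"spin":0},{"xyz":[0,0,0.2],"spin":0},{"xyz":[0,0,0.15],"spin":0},{"xyz":[0,0,0.1],"spin":0},{"xyz":[0,0,0.05],"spin":0},{"xyz":[0,0,0.03],"spin":0},{"xyz":[0,0,0],"spin":0}]'

```text
time: 6.65
tool_pos: [429.9, 195.3, 16.5]
tcp_rot: [3.141, 0.0, 2.684]
contact_force: [-0.1, -0.3, -2.2]
grip_width: 24.5
finger_force: 30.0
```

>>> jog_arm --targets '[{"xyz":[0,0,0.01],"spin":0},{"xyz":[0,0,0],"spin":0},{"xyz":[0,0,0],"spin":0},{"xyz":[0,0,0],"spin":0},{"xyz":[0,0,0],"spin":0},{"xyz":[0,0,0],"spin":0},{"xyz":[0,0,0],"spin":0},{"xyz":[0,0,0],"spin":0},{"xyz":[0,0,0],"spin":0},{"xyz":[0,0,0],"spin":0}]'

```text
time: 7.9
tool_pos: [429.9, 195.3, 15.7]
tcp_rot: [3.141, 0.0, 2.684]
contact_force: [1.1, 1.5, 2.4]
grip_width: 24.8
finger_force: 30.0
```

>>> jog_arm --targets '[{"xyz":[0,0,0],"spin":0},{"xyz":[0,0,0],"spin":0},{"xyz":[0,0,0],"spin":0},{"xyz":[0,0,0],"spin":0},{"xyz":[0,0,0],"spin":0},{"xyz":[0,0,0],"spin":0},{"xyz":[0,0,0],"spin":0},{"xyz":[0,0,0],"spin":0},{"xyz":[0,0,0],"spin":0},{"xyz":[0,0,0],"spin":0}]' --gripper 100

```text
time: 9.15
tool_pos: [429.7, 195.2, 15.5]
tcp_rot: [3.141, 0.0, 2.684]
contact_force: [-1.0, -0.5, 0.3]
grip_width: 91.8
finger_force: 0.0
```

>>> jog_arm --targets '[{"xyz":[0,0,-0.5],"spin":0},{"xyz":[0,0,-0.7],"spin":0},{"xyz":[-0.3,-0.5,-0.5],"spin":0},{"xyz":[-0.33,-0.53,-0.4],"spin":0},{"xyz":[-0.36,-0.59,-0.3],"spin":0},{"xyz":[-0.4,-0.65,-0.2],"spin":0},{"xyz":[-0.4,-0.65,0],"spin":0},{"xyz":[-0.4,-0.65,0],"spin":0},{"xyz":[-0.4,-0.65,0],"spin":0},{"xyz":[-0.2,-0.32,0],"spin":0}]'

```text
time: 10.4
tool_pos: [469.0, -231.7, 223.1]
tcp_rot: [-3.141, 0.0, 2.681]
contact_force: [0.2, 0.6, 0.1]
grip_width: 92.2
finger_force: 0.0
```

```bash
python3 - <<'E'
from h import *
shift(548,-291,75)
c=bot.get_calibration("wrist"); im=bot.capture("wrist"); cv2.imwrite("pics/w4.png",im); np.save("pics/w4.npy",c,allow_pickle=True)
print(proj(c,[548,-291,135]),proj(c,[548,-291,0]))
s=bot.capture("scene");d=bot.capture("side"); cv2.imwrite("pics/s4.png",s);cv2.imwrite("pics/d4.png",d)
o=np.zeros((600,800,3),np.uint8)
o[:300,:400]=cv2.resize(im,(400,300)); 
o[:300,400:]=cv2.resize(s[150:300,240:440],(400,300)); o[300:,:400]=cv2.resize(s[100:250,200:400],(400,300)); o[300:,400:]=cv2.resize(d[200:350,250:450],(400,300))
cv2.imwrite("pics/m4.png",o)
E
```

```text
t 10.4 tool [ 469.  -231.7  223.1] [-3.141  0.     2.681] F [0.2 0.6 0.1] w 92.2 shift/80 [-1.214 -0.225  1.851]
[291.29505374 368.5202972 ] [298.24253269 297.7734734 ]
```

View pics/m4.png

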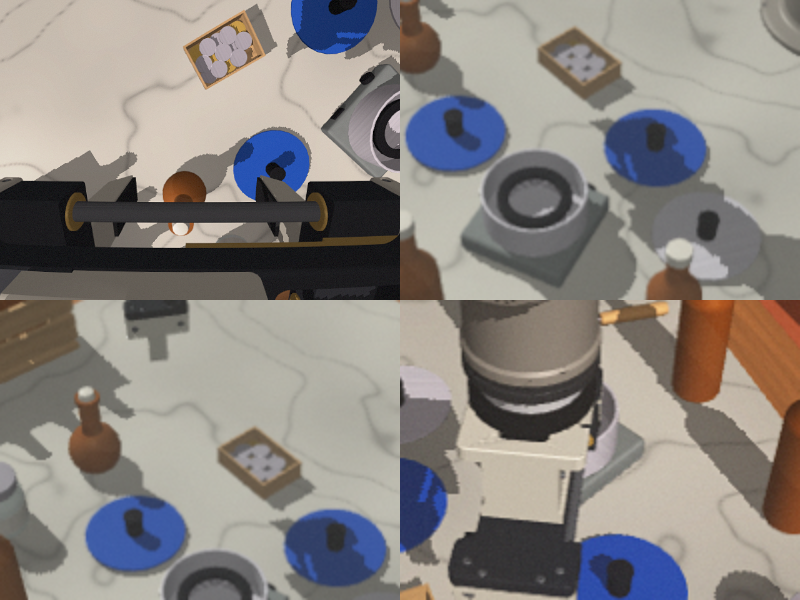

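The lid lies flat on the table at about (707,240). The flask stopper is at wrist pixel (286,366) with the belly centred at x of about 296. The ring centre is at scene pixel (307.5,248) and the rim centre at (307.5,245).

```bash
python3 - <<'E'
from h import *
c=np.load("pics/w4.npy",allow_pickle=True).item(); S=bot.get_calibration("scene"); D=bot.get_calibration("side")
print("stopper wrist",at(c,286.5,366,135)," scene0",at(S,244,148,135),"side0",at(D,380,383,135), "pred",proj(c,[548,-291,38]))
print("scene4 ring",at(S,307.5,248,68),"rim",at(S,307.5,245,80))
# side view from composite m3: px
print("side ring",at(D,150+(623-400)*.8,130+158*.8,68), "lidknob",at(S,240+(707-400)/2,150+212/2,41))
for z,r,x,y in((68,46,590,56),(80,65,590,56)):
    P=np.array([proj(S,[x+r*np.cos(t),y+r*np.sin(t),z]) for t in np.linspace(0,6.28,200)]);print("pred extents scene",P.min(0),P.max(0))
im=cv2.imread("pics/w4.png");S4=cv2.imread("pics/s4.png")
cv2.imwrite("pics/z5.png",np.hstack([cv2.resize(im[260:400,230:360],(372,400)),cv2.resize(S4[205:285,265:350],(425,400))]))
E
```

```text
stopper wrist [ 544.24760297 -293.32646647  135.        ]  scene0 [ 550.28934763 -281.71940144  135.        ] side0 [ 547.31679137 -295.15858557  135.        ] pred [296.75880473 312.84494762]
scene4 ring [587.39130922  57.00027663  68.        ] rim [587.33973021  57.60057477  80.        ]
side ring [588.43317069  55.89906049  68.        ] lidknob [423.05051419 187.24813444  41.        ]
pred extents scene [287.32421631 233.72922484] [325.45829584 263.45913329]
pred extents scene [279.08576523 224.72931143] [333.37103764 266.86385664]
```

View pics/z5.png

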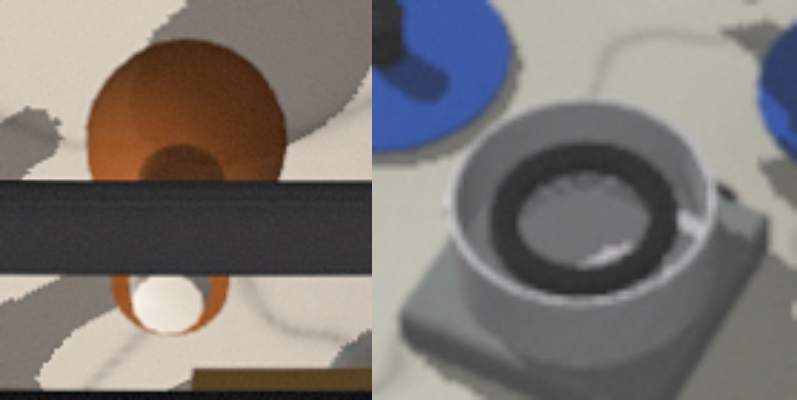

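The crops put the stopper centre at wrist pixel (289,366) and the belly between x = 261 and 330 with its top at 274. The ring spans 288.6–326.2 by 233.4–264.2 in the scene, so its centre is about (589,56.5).

```bash
python3 - <<'E'
from h import *
from scipy.optimize import least_squares
c=np.load("pics/w4.npy",allow_pickle=True).item(); S=bot.get_calibration("scene"); D=bot.get_calibration("side")
print(at(c,289,366.4,135))
# belly sphere: centre height ~38+ (belly 76 across, base flat 48): h=sqrt(38^2-24^2)
h=np.sqrt(38**2-24**2); 
def dist(P,u,v):
    e,d=ray(c,u,v); d/=np.linalg.norm(d); return np.linalg.norm(np.cross(P-e,d))-38
pts=[(260.8,308),(330,308),(295,274),(270,284),(320,284)]
r=least_squares(lambda p:[dist(np.array([p[0],p[1],h]),*q) for q in pts],[548,-291]);print(r.x,r.fun)
for n in range(3): pass
shift(*r.x,75)
a=cv2.imread("pics/scene0.png")[130:190,225:275];cv2.imwrite("pics/z6.png",np.hstack([cv2.resize(a,(400,480)),cv2.resize(cv2.imread("pics/side0.png")[370:442,345:405],(400,480))]))
E
```

```text
[ 545.45250428 -291.721995    135.        ]
[ 547.32204028 -292.79742124] [-1.20698738 -0.80066225 -0.1214643   0.48085135 -0.08133776]
t 10.55 tool [ 469.  -229.7  222.8] [ 3.141e+00 -1.000e-03  2.681e+00] F [ 0.6  0.7 -0.1] w 92.0 shift/80 [-1.229 -0.272  1.847]
```

View pics/z6.png

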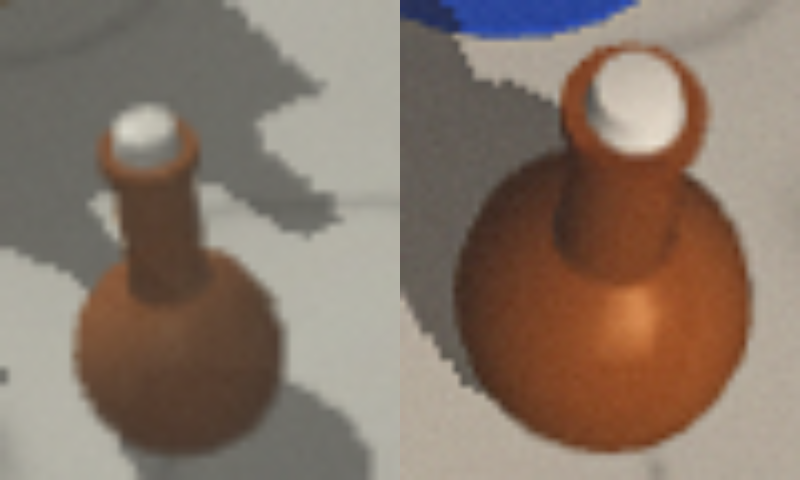

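>>> jog_arm --targets '[{"xyz":[-0.4,-0.1,0],"spin":0},{"xyz":[-0.5,-0.1,0],"spin":0},{"xyz":[-0.33,-0.08,0],"spin":0},{"xyz":[0,0,0],"spin":0},{"xyz":[0,0,0.4],"spin":0},{"xyz":[0,0,0.5],"spin":0},{"xyz":[0,0,0.4],"spin":0},{"xyz":[0,0,0.33],"spin":0},{"xyz":[0,0,0.2],"spin":0},{"xyz":[0,0,0],"spin":0}]'

```text
time: 11.8
tool_pos: [547.1, -291.1, 76.4]
tcp_rot: [3.141, -0.002, 2.684]
contact_force: [-0.0, -0.6, 0.9]
grip_width: 91.9
finger_force: 0.0
```

>>> jog_arm --targets '[{"xyz":[0,0,0],"spin":0},{"xyz":[0,0,0],"spin":0},{"xyz":[0,0,0],"spin":0},{"xyz":[0,0,0],"spin":0},{"xyz":[0,0,0],"spin":0},{"xyz":[0,0,0],"spin":0},{"xyz":[0,0,0],"spin":0},{"xyz":[0,0,0],"spin":0},{"xyz":[0,0,0],"spin":0},{"xyz":[0,0,0],"spin":0}]' --gripper 0

```text
time: 13.05
tool_pos: [547.7, -292.2, 76.9]
tcp_rot: [3.142, 0.0, 2.684]
contact_force: [-0.9, -0.9, -0.3]
grip_width: 32.0
finger_force: 30.0
```

```bash
python3 - <<'E'
from h import *
shift(547,-292,77); print(bot.get_obs()["finger_force"])
d=bot.capture("side"); s=bot.capture("scene"); shift(547,-292,77)
cv2.imwrite("pics/z7.png",np.hstack([cv2.resize(s[120:200,200:280],(400,400)),cv2.resize(d[330:450,320:440],(400,400))]))
E
```

```text
t 13.05 tool [ 547.7 -292.2   76.9] [3.142 0.    2.684] F [-0.9 -0.9 -0.3] w 32.0 shift/80 [ 0.009 -0.001 -0.001]
30.003150603733957
t 13.15 tool [ 547.7 -292.2   76.9] [3.142 0.    2.684] F [-0.4  0.2  0.3] w 32.1 shift/80 [ 0.009 -0.001 -0.001]
```

View pics/z7.png

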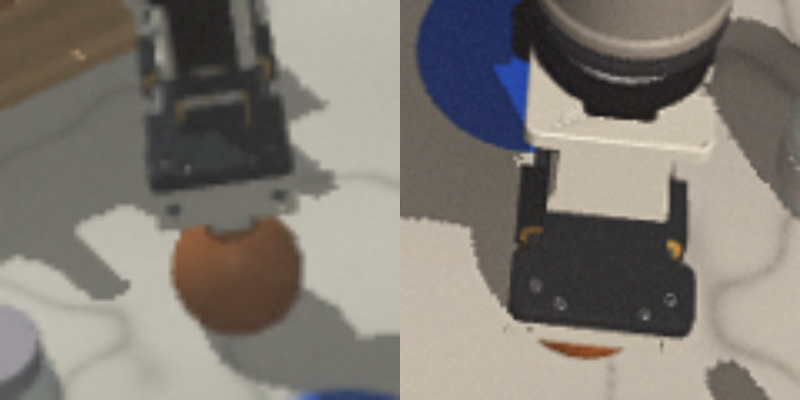

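The flask looks upright in both crops, but 32 mm is wide for the 28 mm neck, so the pads may be catching under the lip. I'll regrip slightly lower.

>>> jog_arm --targets '[{"xyz":[0,0,0],"spin":0},{"xyz":[0,0,0],"spin":0},{"xyz":[0,0,0],"spin":0},{"xyz":[0,0,0],"spin":0},{"xyz":[0,0,0],"spin":0},{"xyz":[0,0,0.02],"spin":0},{"xyz":[0,0,0.02],"spin":0},{"xyz":[0,0,0],"spin":0},{"xyz":[0,0,0],"spin":0},{"xyz":[0,0,0],"spin":0}]' --gripper 60

```text
time: 14.4
tool_pos: [547.7, -292.2, 73.8]
tcp_rot: [3.142, 0.0, 2.684]
contact_force: [-0.8, -0.9, -0.2]
grip_width: 55.3
finger_force: 0.0
```

>>> jog_arm --targets '[{"xyz":[0,0,0],"spin":0},{"xyz":[0,0,0],"spin":0},{"xyz":[0,0,0],"spin":0},{"xyz":[0,0,0],"spin":0},{"xyz":[0,0,0],"spin":0},{"xyz":[0,0,0],"spin":0},{"xyz":[0,0,0],"spin":0},{"xyz":[0,0,0],"spin":0},{"xyz":[0,0,0],"spin":0},{"xyz":[0,0,0],"spin":0}]' --gripper 0

```text
time: 15.65
tool_pos: [547.7, -292.2, 73.8]
tcp_rot: [3.142, 0.0, 2.684]
contact_force: [-0.4, 0.1, 1.1]
grip_width: 30.6
finger_force: 30.0
```

>>> jog_arm --targets '[{"xyz":[0,0,-0.1],"spin":0},{"xyz":[0,0,-0.25],"spin":0},{"xyz":[0,0,-0.35],"spin":0},{"xyz":[0,0,-0.35],"spin":0},{"xyz":[0,0,-0.25],"spin":0},{"xyz":[0,0,-0.1],"spin":0},{"xyz":[0.05,0.14,0],"spin":0},{"xyz":[0.1,0.3,0],"spin":0},{"xyz":[0.15,0.4,0],"spin":0},{"xyz":[0.15,0.4,0],"spin":0}]'

```text
time: 16.9
tool_pos: [558.6, -185.3, 184.3]
tcp_rot: [3.141, -0.003, 2.684]
contact_force: [-1.5, 0.2, -2.5]
grip_width: 30.4
finger_force: 30.0
```

>>> jog_arm --targets '[{"xyz":[0.15,0.4,0],"spin":0},{"xyz":[0.15,0.45,0],"spin":0},{"xyz":[0.15,0.45,0],"spin":0},{"xyz":[0.15,0.45,0],"spin":0},{"xyz":[0.15,0.45,0],"spin":0},{"xyz":[0.15,0.4,0],"spin":0},{"xyz":[0.08,0.2,0],"spin":0},{"xyz":[0.03,0.1,0],"spin":0},{"xyz":[0,0,0],"spin":0},{"xyz":[0,0,0],"spin":0}]'

```text
time: 18.15
tool_pos: [589.3, 55.4, 185.7]
tcp_rot: [-3.141, 0.0, 2.683]
contact_force: [0.2, 0.4, -3.0]
grip_width: 30.7
finger_force: 30.0
```

```bash
python3 - <<'E'
from h import *
s=bot.capture("scene"); c=bot.get_calibration("scene");d=bot.capture("side")
for _ in range(2): bot.capture("side"); shift(589,56.5,130)
cv2.imwrite("pics/z8.png",np.hstack([cv2.resize(s[150:310,230:390],(400,400)),cv2.resize(d[150:310,250:410],(400,400))]))
E
```

```text
t 18.3 tool [589.3  55.6 185.8] [-3.142  0.     2.683] F [-0.1  1.4 -2. ] w 31.1 shift/80 [0.009 0.008 0.697]
t 18.35 tool [589.4  55.8 185.8] [3.142 0.    2.683] F [ 0.4  0.7 -2.1] w 30.9 shift/80 [0.008 0.006 0.698]
```

View pics/z8.png

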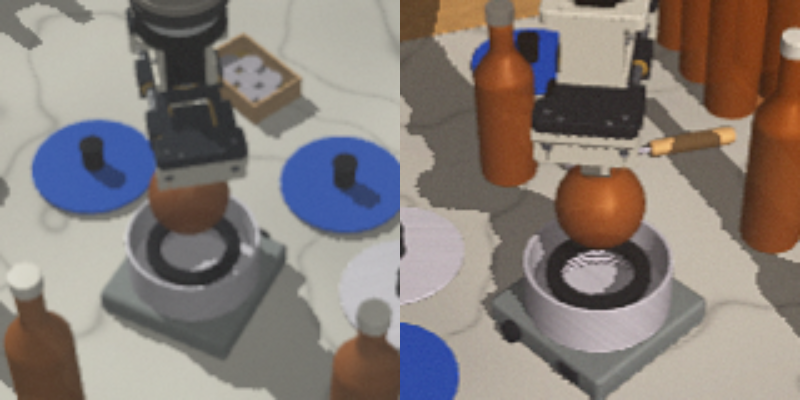

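The flask hangs upright over the open ring. In the scene crop the belly is at x of about 188 and the ring at about 193; in the side crop they are at 601 and 598. I'll check these offsets.

```bash
python3 - <<'E'
from h import *
for n,b,r in(("scene",230+188/2.5,230+193/2.5),("side",250+201/2.5,250+198/2.5)):
    c=bot.get_calibration(n); P=[proj(c,[589.4,55.8,141.5]),proj(c,[589,56.5,68])]
    P2=[proj(c,[590.4,55.8,141.5]),proj(c,[589.4,56.8,141.5])]
    print(n,"pred belly/ring u",P[0][0],P[1][0],"meas",b,r,"du/dx,dy",P2[0][0]-P[0][0],P2[1][0]-P[0][0])
E
```

```text
scene pred belly/ring u 305.4431449720087 306.83857024564344 meas 305.2 307.2 du/dx,dy -0.3519182584233249 0.2539014152610548
side pred belly/ring u 328.9568767276288 328.55343337770705 meas 330.4 329.2 du/dx,dy 0.45659315555934654 -0.16219633579487436
```

>>> jog_arm --targets '[{"xyz":[0.01,0,0.1],"spin":0},{"xyz":[0,0,0.15],"spin":0},{"xyz":[0,0,0.15],"spin":0},{"xyz":[0,0,0.1],"spin":0},{"xyz":[0,0,0.06],"spin":0},{"xyz":[0,0,0.04],"spin":0},{"xyz":[0,0,0.04],"spin":0},{"xyz":[0,0,0.04],"spin":0},{"xyz":[0,0,0],"spin":0},{"xyz":[0,0,0],"spin":0}]'

```text
time: 19.6
tool_pos: [588.8, 56.7, 131.9]
tcp_rot: [3.141, 0.001, 2.684]
contact_force: [-0.6, -1.4, 1.8]
grip_width: 30.7
finger_force: 30.0
```

>>> jog_arm --targets '[{"xyz":[0,0,0.02],"spin":0},{"xyz":[0,0,0.02],"spin":0},{"xyz":[0,0,0.02],"spin":0},{"xyz":[0,0,0.02],"spin":0},{"xyz":[0,0,0.02],"spin":0},{"xyz":[0,0,0.02],"spin":0},{"xyz":[0,0,0],"spin":0},{"xyz":[0,0,0],"spin":0},{"xyz":[0,0,0],"spin":0},{"xyz":[0,0,0],"spin":0}]'

```text
time: 20.85
tool_pos: [588.9, 56.7, 122.1]
tcp_rot: [3.141, 0.001, 2.684]
contact_force: [-0.9, -2.1, 6.0]
grip_width: 30.3
finger_force: 30.0
```

>>> jog_arm --targets '[{"xyz":[0,0,0.02],"spin":0},{"xyz":[0,0,0.02],"spin":0},{"xyz":[0,0,0.02],"spin":0},{"xyz":[0,0,0.02],"spin":0},{"xyz":[0,0,0],"spin":0},{"xyz":[0,0,0],"spin":0},{"xyz":[0,0,0],"spin":0},{"xyz":[0,0,0],"spin":0},{"xyz":[0,0,0],"spin":0},{"xyz":[0,0,0],"spin":0}]'

```text
time: 22.1
tool_pos: [589.1, 56.7, 116.2]
tcp_rot: [3.141, 0.002, 2.684]
contact_force: [-3.0, -3.4, 9.1]
grip_width: 30.4
finger_force: 30.0
```

>>> jog_arm --targets '[{"xyz":[0,0,0.01],"spin":0},{"xyz":[0,-0.01,0],"spin":0},{"xyz":[0,0,0.01],"spin":0},{"xyz":[0,0,0],"spin":0},{"xyz":[0,0,0],"spin":0},{"xyz":[0,0,0],"spin":0},{"xyz":[0,0,0],"spin":0},{"xyz":[0,0,0],"spin":0},{"xyz":[0,0,0],"spin":0},{"xyz":[0,0,0],"spin":0}]'

```text
time: 23.35
tool_pos: [589.0, 56.2, 114.8]
tcp_rot: [3.141, 0.002, 2.684]
contact_force: [-1.3, -1.2, 9.2]
grip_width: 30.4
finger_force: 30.0
```

```bash
python3 - <<'E'
from h import *
s=bot.capture("scene"); d=bot.capture("side")
for _ in range(4): bot.capture("side"); shift(589,56.5,115)
cv2.imwrite("pics/z9.png",np.hstack([cv2.resize(s[130:330,240:440],(400,400)),cv2.resize(d[150:310,250:410],(400,400))]))
E
```

```text
t 23.5 tool [589.   56.1 114.8] [3.141e+00 2.000e-03 2.684e+00] F [-1.6 -2.2  9. ] w 30.5 shift/80 [ 0.001  0.004 -0.003]
t 23.55 tool [588.9  56.2 114.8] [3.141e+00 2.000e-03 2.684e+00] F [-1.6 -1.6  9.3] w 30.5 shift/80 [ 0.001  0.004 -0.003]
t 23.6 tool [589.   56.2 114.8] [3.141e+00 2.000e-03 2.684e+00] F [-1.  -2.1  9.5] w 30.4 shift/80 [ 0.002  0.004 -0.003]
t 23.65 tool [589.   56.2 114.8] [3.141e+00 2.000e-03 2.684e+00] F [-1.5 -1.7  8.8] w 30.4 shift/80 [ 0.001  0.004 -0.003]
```

View pics/z9.png

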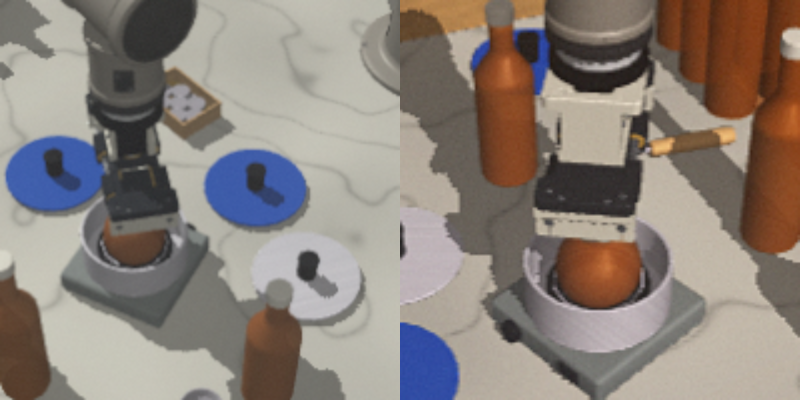

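>>> jog_arm --targets '[{"xyz":[0,0,0.01],"spin":0},{"xyz":[0,0,0.01],"spin":0},{"xyz":[0,0,0],"spin":0},{"xyz":[0,0,0],"spin":0},{"xyz":[0,0,0],"spin":0},{"xyz":[0,0,0],"spin":0},{"xyz":[0,0,0],"spin":0},{"xyz":[0,0,0],"spin":0},{"xyz":[0,0,0],"spin":0},{"xyz":[0,0,0],"spin":0}]'

```text
time: 24.9
tool_pos: [589.0, 56.1, 113.3]
tcp_rot: [3.14, 0.002, 2.684]
contact_force: [-1.5, -1.8, 10.5]
grip_width: 30.5
finger_force: 30.0
```

```bash
python3 - <<'E'
from h import *
for _ in range(4): bot.capture("side"); shift(589,56.5,115)
E
```

```text
t 24.95 tool [589.   56.2 113.3] [3.140e+00 2.000e-03 2.684e+00] F [-2.3 -1.9  9.9] w 30.4 shift/80 [ 0.002  0.004 -0.022]
t 25.0 tool [589.   56.2 113.3] [3.140e+00 2.000e-03 2.684e+00] F [-0.5 -1.4  9.7] w 30.6 shift/80 [ 0.002  0.004 -0.021]
t 25.05 tool [589.   56.2 113.3] [3.140e+00 2.000e-03 2.684e+00] F [-1.6 -2.2 10.3] w 30.0 shift/80 [ 0.002  0.004 -0.022]
t 25.1 tool [589.   56.1 113.3] [3.140e+00 2.000e-03 2.684e+00] F [-1.2 -2.2 10. ] w 30.6 shift/80 [ 0.002  0.004 -0.022]
```

```bash
python3 -c "
from plant import bot
print(bot.close_job())"
```

```text
the job is handed in; nothing more can be done
None
```

The job is handed in at about 25 s of the 61 s allowed, with no verdict returned: the lid lies flat, knob up, on the table, and the robot is still holding the upright flask down in the cradle, pressed about 17 of 18 mm as estimated from the wrist force.

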